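# Pump the widest fuel primer

## Robot

A 6-joint arm with a two-finger parallel gripper is mounted at the origin on the work surface. World frame = base frame: x ahead of the robot, y to its left, z up, the work surface at z = 0. Lengths are in m, angles in degrees, forces in N, time in s.
With the tool pointing down it reaches from about 0.35 to 0.725 m from the base axis. Payload 6 kg.
Tool frame: the origin (TCP) lies on the centre line of the jaws, within the pads' length; the fingertips stand 17 mm ahead of it and the grasp point (between the pads) lies 2 mm behind it (manip.tips_ahead is the z of the fingertips in the tool frame, in m); z points along the fingers, y is the direction in which the jaws open and shut (so a half turn about z gives the same grasp; the last joint's range is limited). The gripper opens to 85 mm and grips with 20 to 120 N. Pads are 22 mm wide; open, the fingers measure 114 mm over their backs; the gripper's body (76 mm by 85 mm) begins 54 mm behind the grasp point. The pads swing forward as they close: fully open they stand 13 mm farther back than shut.
Start: joints at [82.661, 2.303, 4.859, 0, -92.561, -19.12], TCP at [0.267, 0.537, 0.248] pointing down, gripper open.
Joint ranges: [-146.85, 146.85], [-73.84, 115.35], [-62.03, 85.46], [-188.31, 113.3], [-161.28, -10.13], [-171.36, 171.36]. Speed limits (degrees/s): [147.25, 147.25, 172.46, 180, 180, 180].

## Interface

Orientations are given as [roll, pitch, yaw] about the fixed x, y, z axes, in that order (R = Rz(yaw) Ry(pitch) Rx(roll)).
In Python, from cell import manip gives the robot as it stands. The module is installed in compiled form; this text tells all that it offers.
- The arm moves only by the shell command python3 -m jog 'ROWS'. ROWS is JSON, a list of rows, each a list of 3 entries, a list of its own where there are three numbers: the shift along the tool's x, y, z in mm, then the turn, a rotation vector about the tool's x, y, z in degrees, then the finger opening in mm, from 0 to 85.4. A call has 1 to 8 rows; each row shifts and turns the commanded pose from where the row before left it, along the tool's axes as they then stand; what a row does not reach is not made up. A row lasts 1/12 s, in which the tool goes at most 41.7 mm and 7.16 degrees, less where a joint would pass 70% of its speed; a pose out of reach is approached as far as the arm can. A call with a gripper value outside its range is refused whole. The fingers move at their own pace and stop on an object; the grip force is fixed at half the most. Time passes only in rows, so rows that do not move let the fingers close. It gives the time, the measured TCP pose, the force and the opening at its end, in the units of the state.
- manip.get_obs(): the state, without advancing time (a new reading comes with each control period).
- manip.get_image(name): name is "scene" or "top" or "wrist"; returns the picture (400x640x3 uint8, blue, green, red); there is no depth.
- manip.camera_model(name): a dict with "camera_matrix" (3x3 intrinsics, pixels), "camera_from_world" (4x4, takes a point from world to camera coordinates). Camera axes: x right, y up, looking along -z (the intrinsics and any distortion apply to the point x, -y, -z); pixel columns grow to the right and rows downward; lengths in m; the calibration is good to about 2 mm. A picture is of the moment at which its call begins: read the wrist's pose just before it. camera_model takes no time and is no camera call; for the wrist camera it gives the pose at the moment of the call.
- manip.finish_job(): hands the job in, once; it reports no verdict.
The state is a dict: "time": time; "joint_positions": joint angles; "qd": joint speeds; "joint_torque": joint torques, N m; "tcp_pos": TCP position; "orientation": TCP orientation; "force": force on the tool from outside, world axes, zero at the start; "ft_torque": the same for the moment, N m; "opening": finger opening in m.
Only numpy, scipy, OpenCV 4.12 (cv2) and the standard library are available. Lean on these libraries where they do the work, as an engineer would, in place of code of your own. Each camera call takes 0.05 s, during which the arm holds its last target. There are 200 camera calls.

## Task

Check that the fuel primer with the widest dome pumps freely: with a fingertip gently press its dome fully down, hold it there for about a second, let it come right up, and do the same again, at least two strokes in all, then withdraw the hand well clear above it (a hand's breadth or more). Do not lift, tip or shove the primer, and touch nothing else: the other two primers, the spark plugs in the tray, the chute, the drain plug and the pulley stay as they are.

Things in the scene. Friction and masses are not known exactly. Their poses are not given: they have to be found in the camera images.
- primer_wide: a fuel primer: square steel foot 70 x 70 x 8 mm lying loose on the bench, on it a round black plastic housing 56 mm in diameter, its top 32 mm above the bench, with a short hose nipple on one side, and a spring-loaded blue plastic dome 46 mm in diameter rising 14 mm above the housing (the widest of the three). Origin: centre of the foot's underside, z up. This is the one to press; mass about 0.5 kg.
- wide_top (a point): centre of the wide dome's nearly flat top, 46 mm above the bench when the dome is up; it moves down with the dome
- dome_wide (a joint): how far the wide dome is pushed straight down into its housing, m: 0 fully up, 0.007 fully down (stop). The spring starts to yield at about 1.2 N, takes about 6 N at the bottom and lifts the dome again when let go
- primer_middle: a fuel primer: square steel foot 70 x 70 x 8 mm lying loose on the bench, on it a round black plastic housing 56 mm in diameter, its top 32 mm above the bench, with a short hose nipple on one side, and a spring-loaded blue plastic dome 32 mm in diameter rising 14 mm above the housing (the middle one of the three). Origin: centre of the foot's underside, z up. Leave alone.
- middle_top (a point): centre of the middle dome's nearly flat top, 46 mm above the bench when the dome is up; it moves down with the dome
- dome_middle (a joint): how far the middle dome is pushed straight down into its housing, m: 0 fully up, 0.007 fully down (stop). The spring starts to yield at about 1.2 N, takes about 6 N at the bottom and lifts the dome again when let go
- primer_narrow: a fuel primer: square steel foot 70 x 70 x 8 mm lying loose on the bench, on it a round black plastic housing 56 mm in diameter, its top 32 mm above the bench, with a short hose nipple on one side, and a spring-loaded blue plastic dome 22 mm in diameter rising 14 mm above the housing (the narrowest of the three). Origin: centre of the foot's underside, z up. Leave alone.
- narrow_top (a point): centre of the narrow dome's nearly flat top, 46 mm above the bench when the dome is up; it moves down with the dome
- dome_narrow (a joint): how far the narrow dome is pushed straight down into its housing, m: 0 fully up, 0.007 fully down (stop). The spring starts to yield at about 1.2 N, takes about 6 N at the bottom and lifts the dome again when let go
- plug0: a used spark plug lying in the tray, 70 mm long along its x, hexagon 21 mm across flats; origin on its underside below the hexagon. Leave alone
- plug1: a used spark plug lying in the tray, 70 mm long along its x, hexagon 21 mm across flats; origin on its underside below the hexagon. Leave alone
- plug2: a used spark plug lying in the tray, 70 mm long along its x, hexagon 21 mm across flats; origin on its underside below the hexagon. Leave alone
- drain_plug: brass drain plug standing on its 24 mm hexagon head, 31 mm tall; origin at the centre of its underside. Leave alone
- pulley: steel pull pulley lying flat, 84 mm in diameter, 26 mm tall with its hub; origin at the centre of its underside. Leave alone
- chute: fixed tin tray (200 x 160 mm, 35 mm tall, origin at the centre of its underside, 200 mm along x) with a 100 mm wide sheet-metal chute that rises from it toward its -y, to about 165 mm high at 305 mm from the origin. Leave alone
There are look-alikes about, which are no part of the job. Leave any purple look-alike of the primer_wide alone.

How it is judged:
By the outcome, as a careful person would: the job done as asked, in the order asked, and still so for the second after the job is handed in, with the robot touching nothing.
It also fails if it takes over 38 s, if anything falls off the work surface, if the arm or the gripper's body presses on something with over 40 N, if the wrist force passes 120 N, or if a joint passes its speed limit or range.

## Working session

There is one attempt and no reset: what is moved stays moved. The work goes in short steps, Python scripts to look and compute and a shell command to move; the robot and the scene stay as the last step left them, time stands still between calls to the robot, and variables do not carry over. Pictures are saved under pics/ and viewed, about 8 in all and at most 12, crops included, and the job is handed in when it is done.

```bash
mkdir -p pics; python3 - <<'E'
from cell import manip
import cv2
o=manip.get_obs();print(o)
for n in("top","scene"):
    cv2.imwrite(f"pics/{n}0.png",manip.get_image(n));m=manip.camera_model(n);print(n,m)
print(manip.tips_ahead)
E
```

```text
{'time': 0.0, 'joint_positions': array([ 8.26613261e+01,  2.33853531e+00,  4.80312278e+00, -2.69372735e-02,
       -9.25610349e+01, -1.91209801e+01]), 'qd': array([-0.05233055,  0.00154732,  0.09898415,  0.07745524,  0.02104984,
       -0.04008832]), 'joint_torque': array([ 4.36065839e-04, -3.68194413e+01,  3.47434008e+01,  6.93285227e+00,
       -5.20783840e-03,  4.95889282e-06]), 'tcp_pos': array([0.26711803, 0.53693445, 0.24728641]), 'orientation': array([ 1.79900058e+02, -6.16502374e-03, -2.64584676e+01]), 'force': array([-1.22614813, -0.3744715 , -0.55144259]), 'ft_torque': array([-0.07058012, -0.03229161,  0.02551754]), 'opening': 0.08493810518839376}
top {'camera_matrix': array([[425.53168724,   0.        , 327.66782712],
       [  0.        , 425.53168724, 196.41725223],
       [  0.        ,   0.        ,   1.        ]]), 'camera_from_world': array([[-0.01553555, -0.99985895,  0.0063811 , -0.05745883],
       [ 0.99067944, -0.01452856,  0.13543696, -0.5859706 ],
       [-0.13532515,  0.00842571,  0.99076542, -0.97234731],
       [ 0.        ,  0.        ,  0.        ,  1.        ]])}
scene {'camera_matrix': array([[501.60060421,   0.        , 315.09678123],
       [  0.        , 501.60060421, 201.87382288],
       [  0.        ,   0.        ,   1.        ]]), 'camera_from_world': array([[ 0.39035761,  0.92056291, -0.01359645, -0.15262388],
       [-0.64238825,  0.28291945,  0.71224569,  0.35872477],
       [ 0.65951366, -0.26929633,  0.70179856, -1.69703955],
       [ 0.        ,  0.        ,  0.        ,  1.        ]])}
0.017
```

View pics/top0.png

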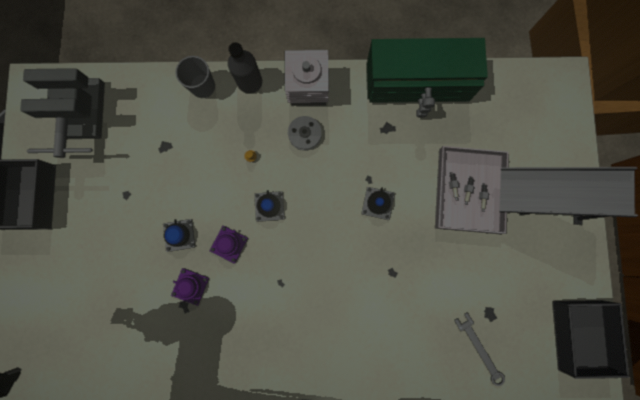

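View pics/scene0.png

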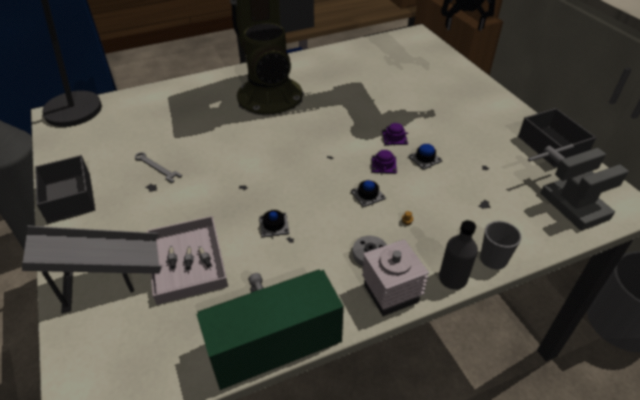

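The top view shows blue domes at (177,235), (268,205) and (379,202). The leftmost looks widest, with purple look-alikes at (229,244) and (188,286). Next I'll measure them.

```bash
cat > h.py <<'E'
import numpy as np,cv2
def ray(m,uv,z):
    K=m["camera_matrix"];T=m["camera_from_world"];d=np.linalg.inv(K)@[uv[0],uv[1],1.]
    d=T[:3,:3].T@(d*[1,-1,-1]);c=-T[:3,:3].T@T[:3,3]
    return c+d*(z-c[2])/d[2]
def blobs(im,minA=20):
    h=cv2.cvtColor(im,cv2.COLOR_BGR2HSV)
    k=cv2.inRange(h,(100,120,40),(122,255,255))
    cs,_=cv2.findContours(k,cv2.RETR_EXTERNAL,cv2.CHAIN_APPROX_NONE)
    return [c for c in cs if cv2.contourArea(c)>minA]
E
python3 - <<'E'
from h import *
from cell import manip
for n in("top","scene"):
    m=manip.camera_model(n)
    for c in blobs(cv2.imread(f"pics/{n}0.png")):
        (u,v),r=cv2.minEnclosingCircle(c);M=cv2.moments(c);g=(M['m10']/M['m00'],M['m01']/M['m00'])
        p=ray(m,(u,v),.04);q=ray(m,(u+r,v),.04)
        print(n,(u,v),r,g,cv2.contourArea(c),p,ray(m,g,.04),"diam",2*np.linalg.norm(q-p))
E
```

```text
top (173.41558837890625, 234.25973510742188) 9.446795463562012 (173.528, 234.31066666666666) 250.0 [0.50078245 0.2968206  0.04      ] [0.50065926 0.29655362 0.04      ] diam 0.04421562355275812
top (266.5, 204.5) 6.041623115539551 (266.5742574257426, 204.47524752475246) 101.0 [0.56783012 0.07900875 0.04      ] [0.5678866 0.0788331 0.04     ] diam 0.028624926984432756
top (379.29998779296875, 201.3000030517578) 4.356716156005859 (379.26460481099656, 201.33676975945014) 48.5 [ 0.57152809 -0.18885844  0.04      ] [ 0.57144128 -0.18877145  0.04      ] diam 0.020733100889473634
scene (273.0, 214.5) 4.272101879119873 (273.1044176706827, 214.4738955823293) 41.5 [ 0.56865126 -0.18809348  0.04      ] [ 0.56867068 -0.18782596  0.04      ] diam 0.021211903435762906
scene (368.5, 184.5) 5.700977325439453 (368.7849462365591, 184.5241935483871) 62.0 [0.56635468 0.07849341 0.04      ] [0.56673967 0.07913312 0.04      ] diam 0.029862909437069218
scene (426.5, 150.0) 7.762187480926514 (426.65666666666664, 148.95666666666665) 100.0 [0.50438277 0.29400843 0.04      ] [0.50053719 0.29692166 0.04      ] diam 0.04359531868659374
```

Measured dome diameters of about 44, 29 and 21 mm match the stated 46, 32 and 22 mm. Both views put the wide one at (0.501, 0.297). I'll move above it with the fingers shut.

```bash
python3 -m jog '[[[20,7,0],[0,0,0],0],[[20,7,0],[0,0,0],0],[[20,7,0],[0,0,0],0],[[20,7,0],[0,0,0],0],[[20,7,0],[0,0,0],0],[[20,7,0],[0,0,0],0],[[20,7,0],[0,0,0],0],[[20,7,0],[0,0,0],0]]' && python3 -m jog '[[[20,7,0],[0,0,0],0],[[20,7,0],[0,0,0],0],[[20,7,0],[0,0,0],0],[[20,7,0],[0,0,0],0],[[20,7,0],[0,0,0],0],[[20,7,0],[0,0,0],0],[[20,7,0],[0,0,0],0],[[16,0,0],[0,0,0],0]]' && python3 -m jog '[[[0,0,30],[0,0,0],0],[[0,0,30],[0,0,0],0],[[0,0,20],[0,0,0],0],[[0,0,0],[0,0,0],0],[[0,0,0],[0,0,0],0],[[0,0,0],[0,0,0],0]]'
python3 - <<'E'
from h import *
from cell import manip
o=manip.get_obs();m=manip.camera_model("wrist");im=manip.get_image("wrist");cv2.imwrite("pics/w1.png",im)
print(o['tcp_pos'],o['orientation'],o['force'],o['opening'])
for c in blobs(im,100):
    (u,v),r=cv2.minEnclosingCircle(c);p=ray(m,(u,v),.042);q=ray(m,(u+r,v),.042);print((u,v),r,p,2*np.linalg.norm(q-p))
T=m["camera_from_world"];print(-T[:3,:3].T@T[:3,3])
E
```

```text
time: 0.77
tcp_pos: [0.3861, 0.4148, 0.2478]
orientation: [180.0, 0.0, -26.5]
force: [0.2, -0.4, 0.3]
opening: -0.0002
time: 1.43
tcp_pos: [0.5041, 0.3008, 0.2482]
orientation: [180.0, 0.0, -26.5]
force: [0.3, -0.0, 0.3]
opening: 0.0002
time: 1.93
tcp_pos: [0.504, 0.3026, 0.1702]
orientation: [-179.9, -0.1, -26.4]
force: [0.0, -0.8, 0.3]
opening: 0.0
[0.50403059 0.30261955 0.17016236] [-1.79912030e+02 -8.64024930e-02 -2.64456189e+01] [ 0.03917224 -0.84305411  0.28122674] 1.9160777560796965e-05
(326.2635192871094, 194.15878295898438) 25.03304672241211 [0.50355077 0.2952982  0.042     ] 0.04313633609629017
(551.5, 0.0) 19.500099182128906 [0.56211169 0.08478612 0.042     ] 0.028246421822730537
[0.57163574 0.26798003 0.29657353]
```

View pics/w1.png

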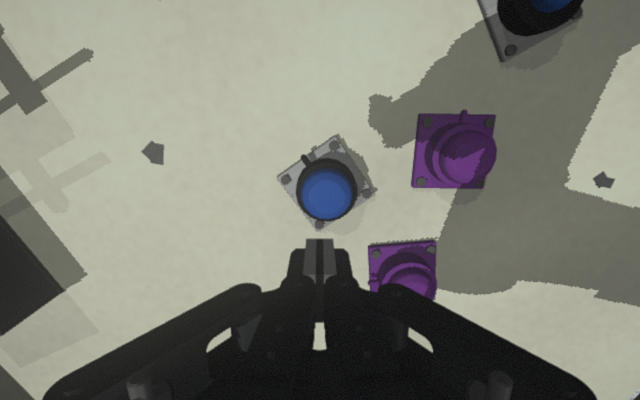

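The wrist view shows the wide dome at (326,194), putting it at about (0.502, 0.296) with the shut tips just behind it at (320,240). The path straight down is clear. Correction is tool (+1, +7), then I descend to about 10 mm above the dome.

```bash
python3 -m jog '[[[1,7,15],[0,0,0],0],[[0,0,25],[0,0,0],0],[[0,0,25],[0,0,0],0],[[0,0,20],[0,0,0],0],[[0,0,10],[0,0,0],0],[[0,0,2],[0,0,0],0],[[0,0,0],[0,0,0],0],[[0,0,0],[0,0,0],0]]'
python3 - <<'E'
from h import *
from cell import manip
im=manip.get_image("wrist");cv2.imwrite("pics/w2.png",im);print(manip.get_obs()['tcp_pos'],manip.get_obs()['force'])
E
```

```text
time: 2.65
tcp_pos: [0.5021, 0.2964, 0.0735]
orientation: [-179.9, -0.1, -26.4]
force: [0.1, -0.2, 0.1]
opening: -0.0002
[0.50212349 0.2963763  0.07353577] [-0.26358538  0.76760714  0.49850106]
```

View pics/w2.png

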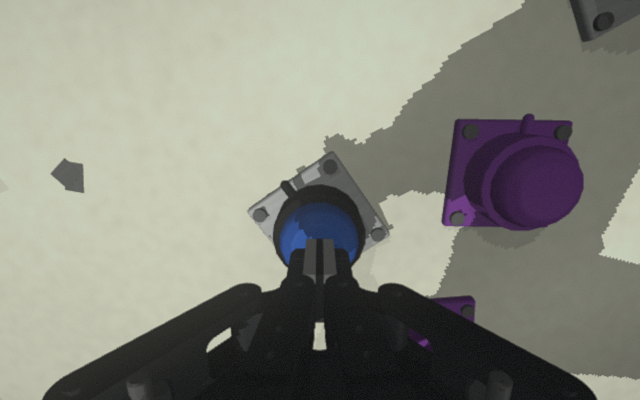

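The tips at (320,240) are over the blue dome centred near (319,240), and the fingers stay clear of the purple look-alikes. I'll lower slowly and watch the force.

```bash
python3 -m jog '[[[0,0,3],[0,0,0],0],[[0,0,3],[0,0,0],0],[[0,0,2],[0,0,0],0],[[0,0,1],[0,0,0],0],[[0,0,0],[0,0,0],0]]'; for i in 1 2; do python3 -m jog '[[[0,0,1],[0,0,0],0],[[0,0,1],[0,0,0],0],[[0,0,0],[0,0,0],0],[[0,0,0],[0,0,0],0]]'; done
```

```text
time: 3.12
tcp_pos: [0.5012, 0.2957, 0.0623]
orientation: [180.0, -0.0, -26.5]
force: [-0.3, -0.4, 1.2]
opening: -0.0003
time: 3.45
tcp_pos: [0.5013, 0.2957, 0.0605]
orientation: [-180.0, -0.0, -26.5]
force: [-2.2, 0.4, 3.6]
opening: -0.0001
time: 3.78
tcp_pos: [0.5013, 0.2957, 0.0585]
orientation: [-180.0, -0.0, -26.5]
force: [-0.7, 0.3, 3.4]
opening: -0.0001
```

Contact came at TCP z of about 0.0625, as expected. I'll press on to the stop.

```bash
python3 -m jog '[[[0,0,1],[0,0,0],0],[[0,0,1],[0,0,0],0],[[0,0,0],[0,0,0],0]]'; for i in 1 2; do python3 -m jog '[[[0,0,0.5],[0,0,0],0],[[0,0,0],[0,0,0],0],[[0,0,0],[0,0,0],0]]'; done
```

```text
time: 4.03
tcp_pos: [0.5013, 0.2957, 0.0564]
orientation: [-180.0, -0.0, -26.5]
force: [-2.0, 0.0, 5.3]
opening: 0.0001
time: 4.28
tcp_pos: [0.5013, 0.2957, 0.0562]
orientation: [-180.0, -0.0, -26.5]
force: [-2.3, 0.4, 5.6]
opening: -0.0001
time: 4.53
tcp_pos: [0.5013, 0.2957, 0.0561]
orientation: [-180.0, -0.0, -26.4]
force: [-4.5, -1.1, 8.1]
opening: -0.0
```

```bash
python3 -m jog '[[[0,0,0.5],[0,0,0],0],[[0,0,0],[0,0,0],0],[[0,0,0],[0,0,0],0]]'; python3 -m jog '[[[0,0,0.3],[0,0,0],0],[[0,0,0],[0,0,0],0],[[0,0,0],[0,0,0],0],[[0,0,0],[0,0,0],0]]'
```

```text
time: 4.78
tcp_pos: [0.5013, 0.2957, 0.0561]
orientation: [-180.0, -0.0, -26.4]
force: [-5.7, -1.1, 10.2]
opening: -0.0003
time: 5.12
tcp_pos: [0.5013, 0.2958, 0.056]
orientation: [-180.0, -0.0, -26.4]
force: [-5.4, -0.4, 11.5]
opening: 0.0004
```

The dome is at its stop, since force rises with no travel. I'll ease off slightly, hold for 1 s, then release above the dome.

```bash
python3 -m jog '[[[0,0,-0.4],[0,0,0],0],[[0,0,0],[0,0,0],0],[[0,0,0],[0,0,0],0],[[0,0,0],[0,0,0],0],[[0,0,0],[0,0,0],0],[[0,0,0],[0,0,0],0],[[0,0,0],[0,0,0],0]]';python3 -m jog '[[[0,0,0],[0,0,0],0],[[0,0,0],[0,0,0],0],[[0,0,0],[0,0,0],0],[[0,0,0],[0,0,0],0],[[0,0,0],[0,0,0],0]]'; python3 -m jog '[[[0,0,-2],[0,0,0],0],[[0,0,-2],[0,0,0],0],[[0,0,-2],[0,0,0],0],[[0,0,-3],[0,0,0],0],[[0,0,-4],[0,0,0],0],[[0,0,-4],[0,0,0],0],[[0,0,0],[0,0,0],0],[[0,0,0],[0,0,0],0]]'
python3 - <<'E'
from h import *
from cell import manip
for n in("top","wrist"):
    m=manip.camera_model(n);im=manip.get_image(n);cv2.imwrite(f"pics/{n}3.png",im)
    for c in blobs(im):
        (u,v),r=cv2.minEnclosingCircle(c);print(n,(u,v),r,ray(m,(u,v),.04))
print(manip.get_obs()['tcp_pos'])
cv2.imwrite("pics/c3.png",np.hstack([cv2.resize(cv2.imread(f"pics/{n}.png")[190:320,110:270],None,fx=2.4,fy=2.4) for n in("top0","top3")]))
E
```

```text
time: 5.7
tcp_pos: [0.5013, 0.2958, 0.0561]
orientation: [-180.0, -0.0, -26.4]
force: [-5.2, -1.1, 10.3]
opening: -0.0001
time: 6.12
tcp_pos: [0.5013, 0.2957, 0.0561]
orientation: [-180.0, -0.0, -26.4]
force: [-3.6, -1.2, 9.6]
opening: -0.0002
time: 6.78
tcp_pos: [0.5012, 0.2956, 0.0719]
orientation: [180.0, 0.0, -26.5]
force: [-0.4, -0.5, -0.1]
opening: -0.0002
top (175.5, 231.0) 7.632268905639648 [0.50834432 0.29219384 0.04      ]
top (266.8287658691406, 204.19862365722656) 5.918514728546143 [0.5685381 0.0782328 0.04     ]
top (379.30767822265625, 201.23077392578125) 4.313983917236328 [ 0.57169362 -0.18888204  0.04      ]
wrist (316.36572265625, 241.96438598632812) 39.68661117553711 [0.50377918 0.29504095 0.04      ]
[0.50104275 0.29548955 0.07153273]
```

View pics/wrist3.png

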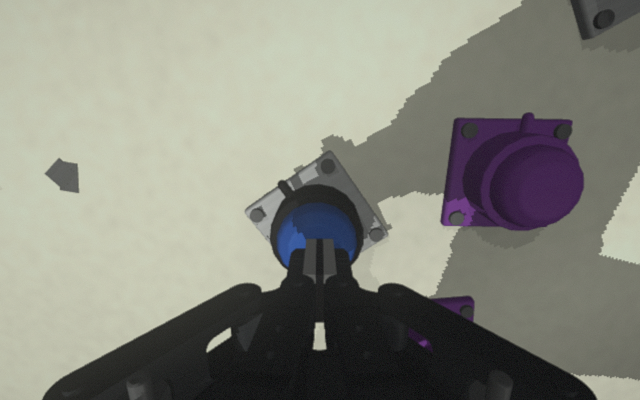

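The primer hasn't shifted (same place as in the earlier close view) and the dome is back up. Now the second stroke.

```bash
python3 -m jog '[[[0,0,3],[0,0,0],0],[[0,0,3],[0,0,0],0],[[0,0,2],[0,0,0],0],[[0,0,1],[0,0,0],0],[[0,0,1],[0,0,0],0],[[0,0,1],[0,0,0],0],[[0,0,1],[0,0,0],0],[[0,0,1],[0,0,0],0]]';python3 -m jog '[[[0,0,1],[0,0,0],0],[[0,0,1],[0,0,0],0],[[0,0,0.5],[0,0,0],0],[[0,0,0.5],[0,0,0],0],[[0,0,0.5],[0,0,0],0],[[0,0,0.5],[0,0,0],0],[[0,0,0],[0,0,0],0],[[0,0,0],[0,0,0],0]]'
```

```text
time: 7.55
tcp_pos: [0.5012, 0.2955, 0.0592]
orientation: [180.0, -0.0, -26.5]
force: [-2.5, -1.2, 3.4]
opening: 0.0003
time: 8.22
tcp_pos: [0.5012, 0.2956, 0.0561]
orientation: [180.0, -0.0, -26.4]
force: [-5.0, -3.2, 10.1]
opening: 0.0004
```

Same stop as before (z = 0.0561, 10 N). I'll hold, release in small steps, then withdraw.

```bash
python3 -m jog '[[[0,0,0],[0,0,0],0],[[0,0,0],[0,0,0],0],[[0,0,0],[0,0,0],0],[[0,0,0],[0,0,0],0],[[0,0,0],[0,0,0],0],[[0,0,0],[0,0,0],0]]';python3 -m jog '[[[0,0,0],[0,0,0],0],[[0,0,0],[0,0,0],0],[[0,0,0],[0,0,0],0],[[0,0,0],[0,0,0],0],[[0,0,0],[0,0,0],0]]'; python3 -m jog '[[[0,0,-2],[0,0,0],0],[[0,0,-2],[0,0,0],0],[[0,0,-2],[0,0,0],0],[[0,0,-3],[0,0,0],0],[[0,0,-4],[0,0,0],0],[[0,0,-6],[0,0,0],0],[[0,0,-10],[0,0,0],0],[[0,0,-20],[0,0,0],0]]'; python3 -m jog '[[[0,0,-25],[0,0,0],0],[[0,0,-25],[0,0,0],0],[[0,0,-25],[0,0,0],0],[[0,0,-25],[0,0,0],0],[[0,0,-25],[0,0,0],0],[[0,0,-15],[0,0,0],0],[[0,0,0],[0,0,0],0],[[0,0,0],[0,0,0],0]]'
python3 - <<'E'
from h import *
from cell import manip
for n in("scene","wrist"):
    m=manip.camera_model(n);im=manip.get_image(n);cv2.imwrite(f"pics/{n}4.png",im)
    for c in blobs(im):
        (u,v),r=cv2.minEnclosingCircle(c);print(n,(u,v),r,ray(m,(u,v),.042))
print(manip.get_obs()['tcp_pos'])
E
```

```text
time: 8.72
tcp_pos: [0.5012, 0.2956, 0.0561]
orientation: [-180.0, -0.0, -26.4]
force: [-6.3, -2.4, 10.2]
opening: -0.0003
time: 9.13
tcp_pos: [0.5013, 0.2956, 0.0561]
orientation: [-180.0, -0.0, -26.4]
force: [-6.0, -2.7, 9.1]
opening: 0.0001
time: 9.8
tcp_pos: [0.5002, 0.295, 0.1024]
orientation: [179.8, 0.1, -26.5]
force: [1.1, 0.3, -0.1]
opening: 0.0001
time: 10.47
tcp_pos: [0.5015, 0.296, 0.2455]
orientation: [-179.8, -0.0, -26.5]
force: [-0.5, 0.7, -0.5]
opening: 0.0001
scene (273.0, 214.5) 4.272101879119873 [ 0.57053302 -0.18860815  0.042     ]
scene (369.0, 184.60000610351562) 5.249864101409912 [0.56911357 0.07839949 0.042     ]
scene (426.5, 150.0) 7.762187480926514 [0.50640841 0.29241451 0.042     ]
wrist (317.6312255859375, 176.1709747314453) 19.626726150512695 [0.50296368 0.29574213 0.042     ]
wrist (492.6301574707031, 15.26606273651123) 20.965429306030273 [0.56822344 0.07787684 0.042     ]
[0.50089906 0.29557378 0.24306756]
```

View pics/wrist4.png

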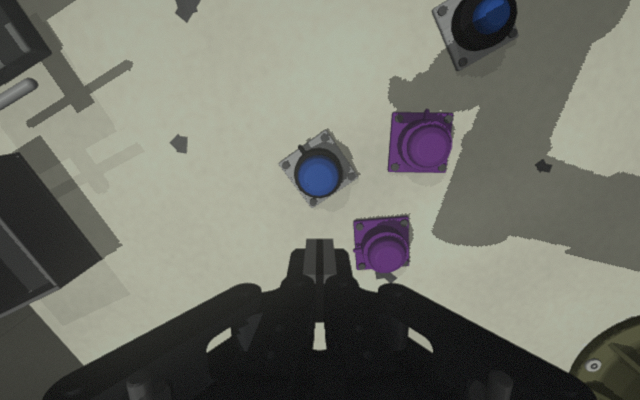

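The wide primer at (318,176) stands where it was, and the scene camera pixel (426.5,150.0) is identical to the start. The hand is 180 mm above the dome, so I'm handing in.

```bash
python3 -c "
from cell import manip
print(manip.finish_job())"
```

```text
the job is handed in; nothing more can be done
None
```

I pressed the wide primer's dome (near x 0.502, y 0.296) down twice with the shut fingertips and handed the job in at about 10.5 s.

- **Strokes:** Both strokes ended at the same height, about 6.5 mm below first contact. On the first stroke the force rose there with no further travel, to about 11.5 N. On the second it read about 10 N. Each hold was 1 s or more.
- **Side force:** The wrist read up to about 6 N sideways at the bottom of each stroke, but the camera showed no movement of the primer.
- **Release:** After the first stroke I raised the fingertips about 9 mm clear of the dome, and the force went back to about zero. I did not measure the dome's rise directly, but the second stroke and the final wrist and scene views fit with it coming fully up.
- **Final check:** The hand ended about 180 mm above the dome. In the scene camera the wide and narrow domes are at the same pixels as at the start and the middle one is within half a pixel. The purple look-alikes show no sign of having been touched. I did not re-check the chute, spark plugs, drain plug or pulley, but the arm never went near them.
- **One disagreement:** A top-view reading of the wide dome after the first stroke differed by about 9 mm. The hand was partly covering the dome then, so I did not use that reading.

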